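# Load a test card into a reader with a push-push hatch

### The job

Press the hatch of the card reader to free it and let it spring open, then lay the white test card flat in the cradle inside, lengthways between its black guides. Close the hatch and press it again until it latches and stays shut by itself. Press by feel, lightly, never forcing the hatch once it meets its stop, and leave the red-capped cup and the dropper bottle where they stand.

Things in the scene. Friction and masses are not known exactly. Their poses are not given: they have to be found in the camera images.
- reader: White card reader, 136 x 150 x 58 mm high, fixed (place and yaw vary). Origin: centre of its underside; x from its front (faces the robot, small dark display) to its back, y to its left, z up. A blue-grey hatch (dark front bar) fills most of its top, level with the 58 mm rim when shut; under it an open bay, 92 (x) by 112 mm (y), 24 mm deep, holds the cradle.
- hatch (a joint): Angle of the hatch, rad: 0 = shut and latched, positive = open (stop at 1.80, 13 degrees back past upright), negative = pressed in. A damped spring drives it open, 3.3 N at the pad when shut, 5 N when open, plus 2.5 N if pushed at 0.15 m/s; freed, it opens fully in about 1 s. Pushing it down past shut to the firm stop and letting go latches it at 0. Over 35 N damages it.
- hatch_press (a point): Centre of the black press pad, 20 x 44 mm, on the hatch's outer face, 88 mm from the hinge axis, 4 mm out from its mid-plane. Moves with the hatch; z outwards. Pressing takes 3.5 to 5 N to a firm stop 7 to 9 mm below the latched level, which differs each time and cannot be seen; the latch switches only in the last 1.5 mm: press until the force passes 8 N, then let go. A shallow press changes nothing.
- hatch_hinge (a point): Middle of the hinge axis at the back of the hatch, 56 mm behind the reader's centre, 55 mm above the table, axis along the reader's y. The hatch is a plate reaching 2 to 102 mm from the axis, 106 mm wide, 6 mm thick, with the axis in its mid-plane. Its axes turn with the hatch: when shut, as the reader's.
- cradle (a point): Centre of the cradle floor in the bay, 34 mm above the table, 4 mm behind the reader's centre; axes as the reader's. The card lies here flat, long side along x, either end first. Black guides 5.5 mm high stand round it with 3 mm of play: two at each long side near the ends (the middle 46 mm free for fingers), one at each end.
- test_card: White flat test card, 20 x 70 x 6 mm, 15 g, lying loose on the table to the right of the reader. Origin: centre of its underside; y along its length, z up. Either end may point either way.
- sample_cup: Sample cup with red cap, 44 mm across, 76 mm high, standing loose on the right of the table; leave it. Origin: centre of its underside.
- dropper: White dropper bottle with blue cap, 28 mm across, 73 mm high, standing loose; leave it. Origin: centre of its underside.
There are look-alikes about, which are no part of the job. Of the things that look like the test_card, take the one that is nearest to the robot's base at the start.

How it is judged:
By the outcome, as a careful person would: the job done as asked, in the order asked, and still so for the second after the job is handed in, with the robot touching nothing.
It also fails if it takes over 66 s, if anything falls off the work surface, if the arm or the gripper's body presses on something with over 40 N, if the wrist force passes 120 N, or if a joint passes its speed limit or range.

### The arm

A 6-joint arm with a two-finger parallel gripper is mounted at the origin on the work surface; the furniture and walls round the work are solid. World frame = base frame: x ahead of the robot, y to its left, z up, the work surface at z = 0. Lengths are in mm, angles in rad, forces in N, time in s.
With the tool pointing down it reaches from about 375 to 925 mm from the base axis. Payload 5.7 kg.
Tool frame: the origin (TCP) lies between the finger pads; the fingertips stand 17 mm ahead of it and the grasp point (between the pads) lies 2 mm behind it (env.finger_overhang is the z of the fingertips in the tool frame, in mm); z points along the fingers, y is the direction in which the jaws open and shut (so a half turn about z gives the same grasp; the last joint's range is limited). The gripper opens to 85 mm and grips with 20 to 120 N. Pads are 22 mm wide; open, the fingers measure 114 mm over their backs; the gripper's body (76 mm by 85 mm) begins 54 mm behind the grasp point. The pads swing forward as they close: fully open they stand 13 mm farther back than shut.
Start: joints at [1.101, 0.359, 1.51, -0, 1.272, -0.115], TCP at [208.434, 562.602, 248.267] pointing down, gripper open.
Joint ranges: [-2.97, 2.97], [-1.01, 2.36], [0.21, 2.38], [-0.96, 4.11], [0.2, 2.71], [-2.98, 2.98]. Speed limits (rad/s): [2.39, 2.39, 3.14, 3.14, 3.14, 3.14].

### API

Orientations are given as a rotation vector (axis times angle).
In Python, from cell import env, imaging, hand_in, nets gives the robot as it stands.
- The arm moves only by the tool servo_tool, never from a script. Its argument "targets" is a list of rows, each a list of 3 entries, a list of its own where there are three numbers: the shift along the tool's x, y, z in m, then the turn, a rotation vector about the tool's x, y, z in degrees, then the opening, from 0 (shut) to 1 (fully open). In form: [[[dx, dy, dz], [wx, wy, wz], grip], ...]. A call has 1 to 20 rows; each row shifts and turns the pose as measured when the row begins, along the tool's axes as they then stand; what a row does not reach is not made up. A row lasts 1/10 s, in which the tool goes at most 50 mm and 8.59 degrees, less where a joint would pass 70% of its speed; a pose out of reach is approached as far as the arm can. A call with a gripper value outside its range is refused whole. The fingers move at their own pace and stop on an object; "newtons" is the grip in N (left out, the last holds). Time passes only in rows, so rows that do not move let the fingers close. It gives the time, the measured TCP pose, the force and the opening at its end, in the units of the state.
- env.get_obs(): the state, without advancing time (a new reading comes with each control period).
- imaging.snapshot(name): name is "scene" or "top" or "wrist"; returns a dict with "pixels" (400x640x3 uint8, blue, green, red), "z_map" (400x640 float32, mm along the optical axis (not along the pixel's ray), 0 where there is no reading), "K" (3x3 intrinsics, pixels), "R" (3x3) and "t" (3): a world point X has camera coordinates R X + t. Camera axes: x right, y down, z forward; pixel columns grow to the right and rows downward; lengths in mm; the calibration is good to about 2 mm. The wrist camera is an equidistant fisheye: a pixel r from the principal point sees the ray r / f radians off the axis. A picture is of the moment at which its call begins.
- hand_in(): hands the job in, once; it reports no verdict.
Trained networks look in a picture, given as the dict that the camera call returned (one of the last four; its "shot" number tells which), for a name from the list of things; names that differ only in an ending like _2 or _b are one class to them, and where a whole thing is asked for, a point or a joint stands for the part that bears it (a point fixed in the world has none). Each returns a list of dicts, best first, with "p" (0 to 1); they miss things now and then, are a little off and sometimes report something else, mostly with a low value. They report only what shows in the picture. A call takes as long as a camera call. They do not tell look-alikes from the thing itself.
- nets.spot_in(picture, name): "uv" ([column, row] in pixels, amid what is visible of it).
The state is a dict: "time": time; "joint_positions": joint angles; "qd": joint speeds; "joint_torque": joint torques, N m; "position": TCP position; "orientation": TCP orientation; "wrist_force": force on the tool from outside, world axes, zero at the start; "torque": the same for the moment, N m; "grip_width": finger opening in mm.
Only numpy, scipy, OpenCV 4.12 (cv2) and the standard library are available. Lean on these libraries where they do the work, as an engineer would, in place of code of your own. Each camera call takes 0.05 s, during which the arm holds its last target. There are 200 camera calls.

## Working session

There is one attempt and no reset: what is moved stays moved. The work goes in short steps, Python scripts to look and compute and a tool call to move; the robot and the scene stay as the last step left them, time stands still between calls to the robot, and variables do not carry over. Pictures are saved under pics/ and viewed, about 8 in all and at most 12, crops included, and the job is handed in when it is done.

Besides the shell and the picture viewer there is one more tool, called after ">>>" as name([rows], argument=value, ...), one row to a line, values as JSON. servo_tool: Moves the arm, as the interface text tells. Its arguments: {"type":"object","properties":{"targets":{"type":"array","items":{"type":"array"}},"newtons":{"type":"number"}},"required":["targets"]}

```bash
mkdir -p pics; ls
cat > h.py <<'E'
import numpy as np, cv2
from cell import env, imaging, hand_in, nets
from scipy.spatial.transform import Rotation as Ro
def back(s,u,v,z=None):
    K,R,t=s["K"],np.array(s["R"]),np.array(s["t"])
    if z is None:
        p=s["z_map"][int(v)-2:int(v)+3,int(u)-2:int(u)+3]; z=np.median(p[p>0])
    c=np.array([(u-K[0][2])/K[0][0],(v-K[1][2])/K[1][1],1])*z
    return R.T@(c-t)
def cloud(s):
    K,R,t=np.array(s["K"]),np.array(s["R"]),np.array(s["t"])
    v,u=np.mgrid[:400,:640]; z=s["z_map"]
    c=np.stack([(u-K[0,2])/K[0,0]*z,(v-K[1,2])/K[1,1]*z,z],-1)
    P=(c-t)@R; P[z<=0]=np.nan
    return P
E
python3 - <<'E'
from h import *
print({k:np.round(v,3) if not isinstance(v,(int,float)) else v for k,v in env.get_obs().items()}, env.finger_overhang)
ims=[]
for n in("scene","top"):
    s=imaging.snapshot(n); ims.append(s["pixels"]); cv2.imwrite(f"pics/{n}0.png",s["pixels"])
    np.savez(f"{n}0.npz",**{k:s[k] for k in("pixels","z_map","K","R","t")})
    for o in("reader","hatch","hatch_press","test_card","sample_cup","dropper"):
        for d in nets.spot_in(s,o)[:4]:
            print(n,o,np.round(d["uv"]),round(d["p"],2),np.round(back(s,*d["uv"])))
E
```

```text
pics
{'time': 0.0, 'joint_positions': array([ 1.101,  0.359,  1.511,  0.   ,  1.273, -0.115]), 'qd': array([-0.003, -0.001, -0.002, -0.   , -0.002,  0.002]), 'joint_torque': array([ 3.0000e-03, -5.2760e+01, -2.7863e+01,  0.0000e+00,  1.3000e-02,
       -0.0000e+00]), 'position': array([208.134, 562.023, 247.45 ]), 'orientation': array([-5.540e-01, -3.092e+00,  3.000e-03]), 'wrist_force': array([-0.124, -0.367, -0.256]), 'torque': array([ 0.039, -0.03 , -0.019]), 'grip_width': 85.06635992922719} 17.0
scene reader [280. 208.] 0.66 [446. 128.  55.]
scene reader [345. 262.] 0.34 [460. -76.   6.]
scene hatch [281. 194.] 0.75 [486. 172.  56.]
scene hatch [399. 314.] 0.58 [ 384. -277.   60.]
scene hatch_press [277. 197.] 0.57 [470. 165.  56.]
scene test_card [342. 261.] 0.47 [459. -66.   3.]
scene sample_cup [403. 310.] 0.75 [ 387. -281.   70.]
scene sample_cup [314. 278.] 0.37 [356. -90.  34.]
scene dropper [314. 277.] 0.89 [356. -90.  37.]
top reader [261. 194.] 0.86 [468. 162.  58.]
top hatch [254. 192.] 0.88 [472. 177.  59.]
top hatch [449. 219.] 0.73 [ 403. -262.   74.]
top hatch [254. 192.] 0.38 [473. 177.  59.]
top hatch_press [256. 190.] 0.75 [476. 172.  58.]
top test_card [360. 196.] 0.77 [465. -70.   6.]
top test_card [185. 212.] 0.69 [434. 346.   7.]
top sample_cup [447. 218.] 0.95 [ 406. -257.   74.]
```

View pics/top0.png

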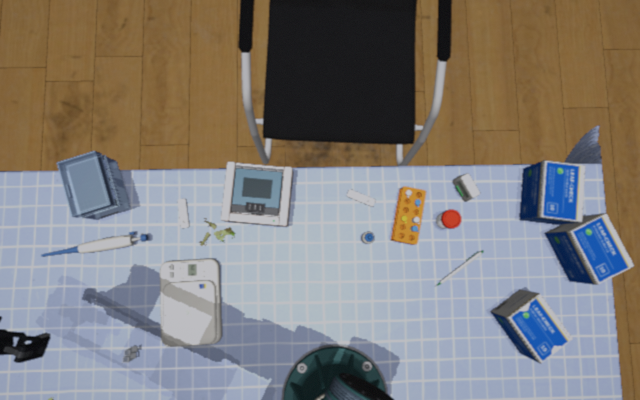

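View pics/scene0.png

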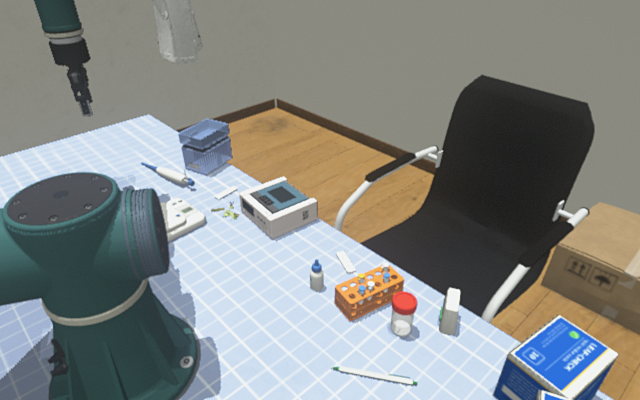

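The top view shows two card look-alikes: A at (360,196), world about [465,-70], and B at (185,212), world about [434,346]. A is nearest to the base (about 470 mm against 555 mm) and lies to the right of the reader. I'll check both in one enlarged crop and fit the reader and card poses.

Run:
```python
from h import *
s=dict(np.load("top0.npz")); P=cloud(s); im=s["pixels"]
X,Y,Z=P[...,0],P[...,1],P[...,2]
def rect(m,n):
    pts=P[m][:,:2].astype(np.float32); r=cv2.minAreaRect(pts); print(n,len(pts),np.round(r[0],1),np.round(r[1],1),round(r[2],2),"z",np.round(np.median(P[m][:,2]),1))
near=lambda x,y,d:(abs(X-x)<d)&(abs(Y-y)<d)
rect(near(468,162,110)&(Z>50)&(Z<70),"reader")
g=im.min(2)
for n,x,y in(("A",465,-70),("B",434,346)):
    m=near(x,y,50)&(g>215)&(Z<15); 
    k,l,st,c=cv2.connectedComponentsWithStats(m.astype(np.uint8))
    i=1+np.argmax(st[1:,4]); rect(l==i,n)
    q=P[l==i][:,:2]; q=q-q.mean(0); w,v=np.linalg.eigh(q.T@q); print(" long axis",np.round(np.degrees(np.arctan2(v[1,1],v[0,1])),1), "mean",np.round(P[l==i].mean(0),1))
rect(near(406,-257,30)&(Z>60),"cup");rect(near(356,-90,30)&(Z>25),"drop")
# rack
rect(near(420,-170,70)&(Z>20)&(Y<-120)&(Y>-225),"rack")
a=cv2.resize(im[150:240,160:300],None,fx=5,fy=5,interpolation=2)[:,:]
b=cv2.resize(im[160:250,330:430],None,fx=4,fy=4,interpolation=2)
b=cv2.copyMakeBorder(b,0,450-360 if 450>360 else 0,0,0,cv2.BORDER_CONSTANT)
o=np.hstack([a,b]);o=cv2.resize(o,(800,int(o.shape[0]*800/o.shape[1])));cv2.imwrite("pics/crop1.png",o)
```

```text
reader 3625 [469.5 171.1] [150.4 135.2] 84.02 z 58.3Traceback (most recent call last):
  File "<stdin>", line 12, in <module>
    return _wrapfunc(a, 'argmax', axis=axis, out=out, **kwds)
    return bound(*args, **kwds)
ValueError: attempt to get argmax of an empty sequence
```

Run:
```python
from h import *
s=dict(np.load("top0.npz")); P=cloud(s); im=s["pixels"]
X,Y,Z=P[...,0],P[...,1],P[...,2]
def rect(m,n):
    pts=P[m][:,:2].astype(np.float32); r=cv2.minAreaRect(pts); print(n,len(pts),np.round(r[0],1),np.round(r[1],1),round(r[2],2),"z",np.round(np.median(P[m][:,2]),1))
near=lambda x,y,d:(abs(X-x)<d)&(abs(Y-y)<d)
for n,x,y in(("A",465,-70),("B",434,346)):
    m=near(x,y,50)&(Z>3.5)&(Z<12)
    m&=cv2.inRange(im,(0,0,0),(255,255,255))>0
    print(n,im[196,360],im[190,345])
    k,l,st,c=cv2.connectedComponentsWithStats(m.astype(np.uint8))
    i=1+np.argmax(st[1:,4]); rect(l==i,n)
    q=P[l==i][:,:2]; q=q-q.mean(0); w,v=np.linalg.eigh(q.T@q); print(" long axis",np.round(np.degrees(np.arctan2(v[1,1],v[0,1])),1), "mean",np.round(P[l==i].mean(0),1))
for n,m in(("cup",near(406,-257,30)&(Z>60)),("drop",near(356,-90,30)&(Z>25)),("rack",near(420,-170,70)&(Z>20)&(Y<-120)&(Y>-225))):
    if m.sum(): rect(m,n)
a=cv2.resize(im[155:245,165:305],None,fx=3.4,fy=3.4,interpolation=2)
b=cv2.resize(im[165:245,335:425],(a.shape[0]*90//80,a.shape[0]),interpolation=2)
o=np.hstack([a,b])[:, :800];cv2.imwrite("pics/crop1.png",o)
```

```text
A [195 191 191] [195 181 171]
A 222 [462.  -71.7] [69.9 24.8] 67.07 z 6.5
 long axis 66.8 mean [462.7 -71.    6.5]
B [195 191 191] [195 181 171]
B 235 [431.9 348.5] [28.2 71. ] 88.58 z 6.4
 long axis -173.5 mean [432.2 349.2   6.6]
cup 310 [ 403.9 -266.3] [40.2 43.1] 89.26 z 74.3
drop 118 [365.4 -80.8] [25.  25.3] 88.49 z 55.1
rack 1333 [ 415.9 -179.4] [ 57.  128.3] 77.91 z 47.2
```

View pics/crop1.png

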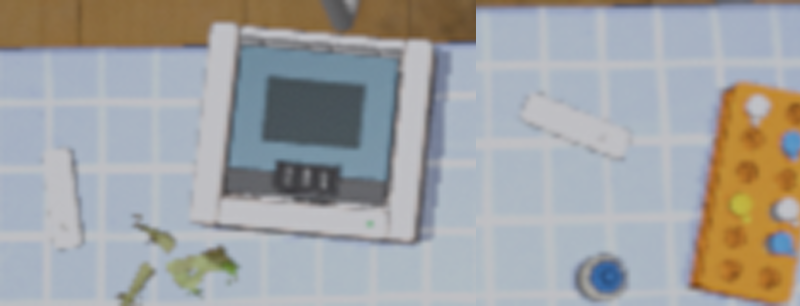

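Card A (crop 575,125) is the plain white card right of the reader, near the dropper at (605,278). It fits the description and is nearest. B is at (62,198), left of the reader. The press pad is at crop (307,177) on the dark front bar. The reader is at (469.5,171.1) with yaw about −6°, so the pad is at about (438,174,59).

Next I move above the pad with the fingers shut.

>>> servo_tool([
  [[0, 0, 0], [0, 0, -7.15], 0],
  [[0, 0, 0], [0, 0, -7.15], 0],
  [[-0.0269, -0.0362, 0], [0, 0, 0], 0],
  [[-0.0269, -0.0362, 0], [0, 0, 0], 0],
  [[-0.0269, -0.0362, 0], [0, 0, 0], 0],
  [[-0.0269, -0.0362, 0], [0, 0, 0], 0],
  [[-0.0269, -0.0362, 0], [0, 0, 0], 0],
  [[-0.0269, -0.0362, 0], [0, 0, 0], 0],
  [[-0.0269, -0.0362, 0], [0, 0, 0], 0],
  [[-0.0269, -0.0362, 0], [0, 0, 0], 0],
  [[-0.0269, -0.0362, 0], [0, 0, 0], 0],
  [[-0.0269, -0.0362, 0], [0, 0, 0], 0],
  [[0, 0, 0], [0, 0, 0], 0],
])

```text
time: 2.0
position: [452.7, 166.0, 249.4]
orientation: [0.139, 3.13, 0.009]
wrist_force: [-0.8, -0.2, 0.2]
grip_width: -0.0
```

```bash
cat >> h.py <<'E'
YAW=-6.0; C=np.array([469.5,171.1,0])
def go(p,ang,show=True):
    "delta to world TCP p with tool-y at ang deg, in the tool frame after turning; turn deg about tool z"
    o=env.get_obs(); R=Ro.from_rotvec(o["orientation"]).as_matrix()
    cur=np.degrees(np.arctan2(R[1,1],R[0,1])); d=np.array(p)-o["position"]
    tilt=np.degrees(np.arccos(-R[2,2])); turn=-((ang-cur+180)%360-180)
    a=np.radians(ang); ty=np.array([np.cos(a),np.sin(a),0]); tx=np.array([-np.sin(a),np.cos(a),0])
    print("turn",round(turn,2),"tilt",round(tilt,2),"shift",np.round([d@tx,d@ty,-d[2]],1),"pos",np.round(o["position"],1),"F",np.round(o["wrist_force"],1),"w",round(o["grip_width"],1),"J",np.round(o["joint_positions"],2),"t",o["time"])
def rd(x,y,z):
    a=np.radians(YAW); return C+np.array([np.cos(a)*x-np.sin(a)*y,np.sin(a)*x+np.cos(a)*y,z])
E
python3 -c "
from h import *
go(rd(-32,0,95),84)"
```

```text
turn 0.9 tilt 0.59 shift [ 15.8   6.8 154.4] pos [452.7 166.  249.4] F [-0.8 -0.2  0.2] w -0.0 J [ 0.21  0.18  1.76  0.    1.19 -1.28] t 2.0
```

>>> servo_tool([
  [[0.0158, 0.0068, 0.03], [0, 0, 0.9], 0],
  [[0, 0, 0.045], [0, 0, 0], 0],
  [[0, 0, 0.045], [0, 0, 0], 0],
  [[0, 0, 0.03], [0, 0, 0], 0],
  [[0, 0, 0], [0, 0, 0], 0],
  [[0, 0, 0], [0, 0, 0], 0],
])

```text
time: 2.6
position: [442.7, 176.8, 98.6]
orientation: [0.173, 3.12, 0.015]
wrist_force: [1.2, 0.1, 0.2]
grip_width: 0.2
```

```bash
python3 -c "
from h import *
go(rd(-32,0,76),84)"
```

```text
turn -0.35 tilt 1.12 shift [ 4.8 -2.8 22.6] pos [442.7 176.8  98.6] F [1.2 0.1 0.2] w 0.2 J [ 0.23  0.38  1.95  0.01  0.79 -1.23] t 2.6
```

```bash
sed -i 's/^    print("turn"/    D=np.column_stack([tx,ty,[0,0,-1]]); print("rot",np.round(np.degrees(Ro.from_matrix(R.T@D).as_rotvec()),1));print("turn"/' h.py; python3 -c "
from h import *
go(rd(-32,0,76),84)"
```

```text
rot [ 0.6  0.9 -0.4]
turn -0.35 tilt 1.12 shift [ 4.8 -2.8 22.6] pos [442.7 176.8  98.6] F [1.2 0.1 0.2] w 0.2 J [ 0.23  0.38  1.95  0.01  0.79 -1.23] t 2.6
```

>>> servo_tool([
  [[0.0048, -0.0028, 0.008], [0.6, 0.9, -0.4], 0],
  [[0, 0, 0.008], [0, 0, 0], 0],
  [[0, 0, 0.004], [0, 0, 0], 0],
  [[0, 0, 0], [0, 0, 0], 0],
])

```text
time: 3.0
position: [440.5, 175.9, 81.4]
orientation: [0.16, 3.13, 0.003]
wrist_force: [0.0, -0.6, -0.2]
grip_width: -0.2
```

```bash
python3 -c "
from h import *
go(rd(-32,0,76),84)"
```

```text
rot [0.1 0.4 0.1]
turn 0.14 tilt 0.42 shift [ 2.7 -1.8  5.4] pos [440.5 175.9  81.4] F [ 0.  -0.6 -0.2] w -0.2 J [ 0.23  0.41  1.96 -0.    0.76 -1.23] t 3.0
```

>>> servo_tool([
  [[0.0025, -0.0018, 0.003], [0, 0.4, 0], 0],
  [[0, 0, 0.003], [0, 0, 0], 0],
  [[0, 0, 0.002], [0, 0, 0], 0],
  [[0, 0, 0.002], [0, 0, 0], 0],
  [[0, 0, 0.001], [0, 0, 0], 0],
])

```text
time: 3.5
position: [438.7, 174.6, 71.1]
orientation: [0.161, 3.135, 0.005]
wrist_force: [-0.4, -0.3, 4.2]
grip_width: -0.2
```

Contact is at 4.2 N as expected, so I carry on in small steps.

>>> servo_tool([
  [[0, 0, 0.001], [0, 0, 0], 0],
  [[0, 0, 0.001], [0, 0, 0], 0],
])

```text
time: 3.7
position: [438.8, 174.6, 69.2]
orientation: [0.161, 3.135, 0.005]
wrist_force: [-1.4, -0.3, 7.1]
grip_width: -0.2
```

>>> servo_tool([
  [[0, 0, 0.0006], [0, 0, 0], 0],
])

```text
time: 3.8
position: [438.8, 174.6, 68.8]
orientation: [0.161, 3.135, 0.005]
wrist_force: [-2.7, 0.4, 10.7]
grip_width: 0.1
```

Past 8 N. I lift and draw back towards the robot so the hatch swings clear.

>>> servo_tool([
  [[0.005, 0, -0.03], [0, 0, 0], 0],
  [[0.01, 0, -0.045], [0, 0, 0], 0],
  [[0.02, 0, -0.045], [0, 0, 0], 0],
  [[0.02, -0.02, -0.03], [0, 0, 0], 0],
  [[0, -0.045, 0], [0, 0, 8.0], 1],
  [[0, -0.045, 0], [0, 0, 8.5], 1],
  [[0, -0.045, 0], [0, 0, 8.5], 1],
  [[0, -0.045, 0], [0, 0, 8.5], 1],
  [[0, -0.04, 0], [0, 0, 8.5], 1],
  [[0, 0, 0], [0, 0, 8.5], 1],
  [[0, 0, 0], [0, 0, 8.5], 1],
])

```text
time: 4.9
position: [298.4, -47.0, 223.1]
orientation: [1.7, 2.629, 0.008]
wrist_force: [1.1, 0.4, 0.6]
grip_width: 85.1
```

Run:
```python
from h import *
go([462.5,-71.5,120],-23)
s=imaging.snapshot("top"); P=cloud(s); cv2.imwrite("pics/t1.png",s["pixels"])
X,Y,Z=P[...,0],P[...,1],P[...,2]
m=(abs(X-530)<60)&(abs(Y-165)<70)&(Z>70); print("hatch pts",m.sum(), np.nanmax(Z[m]) if m.any() else None, np.nanmedian(X[m]) if m.any() else 0)
s=imaging.snapshot("wrist"); print(s["K"]); 
w=s["pixels"]
o=np.hstack([cv2.resize(s["pixels"],(480,300)),cv2.resize(cv2.imread("pics/t1.png")[150:240,215:311],(320,300))]);cv2.imwrite("pics/m1.png",o)
```

```text
rot [ 0.7  0.1 47.2]
turn 47.21 tilt 0.68 shift [ 41.5 160.6 103.1] pos [298.4 -47.  223.1] F [1.1 0.4 0.6] w 85.1 J [-0.39 -0.07  2.12  0.    1.09 -0.81] t 4.9
hatch pts 899 160.57087977252525 537.9211449402151
[[309.70691629   0.         320.6326671 ]
 [  0.         309.70691629 199.43550671]
 [  0.           0.           1.        ]]
```

View pics/m1.png

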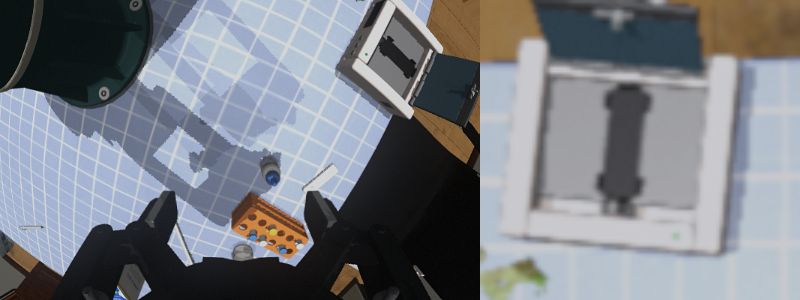

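The hatch is open (right part of the picture, teal plate at (615,35)); the cradle's dark slot is at (623,145). Next I go above the card.

>>> servo_tool([
  [[0, 0, 0], [0.7, 0, 8], 0.55],
  [[0, 0, 0], [0, 0, 8], 0.55],
  [[0, 0, 0], [0, 0, 8], 0.55],
  [[0, 0, 0], [0, 0, 8], 0.55],
  [[0, 0, 0], [0, 0, 8], 0.55],
  [[0, 0, 0], [0, 0, 7.2], 0.55],
  [[0.0104, 0.04, 0], [0, 0, 0], 0.55],
  [[0.0104, 0.04, 0], [0, 0, 0], 0.55],
  [[0.0104, 0.04, 0], [0, 0, 0], 0.55],
  [[0.0104, 0.04, 0.01], [0, 0, 0], 0.55],
  [[0, 0, 0.04], [0, 0, 0], 0.55],
  [[0, 0, 0.04], [0, 0, 0], 0.55],
  [[0, 0, 0], [0, 0, 0], 0.55],
])

```text
time: 6.3
position: [474.0, -63.7, 127.9]
orientation: [2.573, 1.789, -0.0]
wrist_force: [-1.6, 1.0, -0.5]
grip_width: 47.3
```

Run:
```python
from h import *
go([462.5,-71.5,40],-23)
s=imaging.snapshot("wrist"); cv2.imwrite("pics/w2.png",s["pixels"]); np.savez("w2.npz",**{k:s[k] for k in("pixels","z_map","K","R","t")})
# fisheye back-projection of near-white card plane z=6
K,R,t=np.array(s["K"]),np.array(s["R"]),np.array(s["t"])
v,u=np.mgrid[:400,:640]; a=(u-K[0,2]);b=(v-K[1,2]); r=np.hypot(a,b); th=r/K[0,0]
d=np.stack([np.sin(th)*a/r,np.sin(th)*b/r,np.cos(th)],-1)@R
cam=-R.T@t; lam=(6-cam[2])/d[...,2]; P=cam+d*lam[...,None]
g=s["pixels"]; hs=cv2.cvtColor(g,cv2.COLOR_BGR2HSV)
m=(np.hypot(P[...,0]-462.5,P[...,1]+71.5)<65)&(lam>0)
# rectified map 0.5mm/px around card
N=280; xs=462.5+70-np.arange(N)*.5; ys=-71.5+70-np.arange(N)*.5
XX,YY=np.meshgrid(xs,ys,indexing="ij"); Q=np.stack([XX,YY,np.full_like(XX,6)],-1)@R.T+t
rr=np.hypot(Q[...,0],Q[...,1]); tt=np.arctan2(rr,Q[...,2])*K[0,0]
mu=(K[0,2]+tt*Q[...,0]/rr).astype(np.float32); mv=(K[1,2]+tt*Q[...,1]/rr).astype(np.float32)
o=cv2.remap(g,mu,mv,1); cv2.imwrite("pics/rect2.png",cv2.resize(o,(560,560)))
```

```text
rot [0.4 0.3 2.6]
turn 2.62 tilt 0.46 shift [-11.7  -7.5  87.9] pos [474.  -63.7 127.9] F [-1.6  1.  -0.5] w 47.3 J [-0.27  0.34  1.91 -0.01  0.89  0.09] t 6.3
```

View pics/rect2.png

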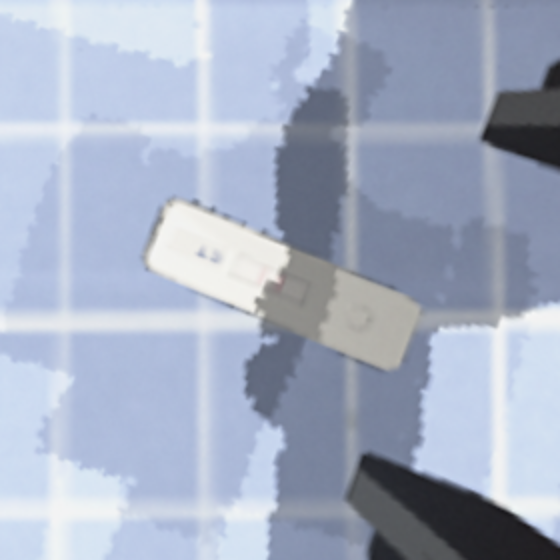

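The rectified wrist view shows the card with corners (172,200), (420,300), (393,370) and (148,268). That puts its centre at about (462,−72) with the long axis at 67.7°. Descending.

>>> servo_tool([
  [[-0.0122, -0.008, 0.01], [0.4, 0.3, 1.9], 0.45],
  [[0, 0, 0.04], [0, 0, 0], 0.45],
  [[0, 0, 0.03], [0, 0, 0], 0.45],
  [[0, 0, 0.01], [0, 0, 0], 0.45],
  [[0, 0, 0.003], [0, 0, 0], 0.45],
  [[0, 0, 0], [0, 0, 0], 0.45],
])

```text
time: 6.95
position: [466.3, -75.9, 42.5]
orientation: [2.599, 1.746, 0.015]
wrist_force: [0.4, -0.5, 0.5]
grip_width: 38.2
```

Run:
```python
from h import *
go([462,-72,19],-22.3)
```

```text
rot [ 0.8 -0.1  0.1]
turn 0.07 tilt 0.83 shift [ 2.  -5.5 23.5] pos [466.3 -75.9  42.5] F [ 0.4 -0.5  0.5] w 38.2 J [-0.31  0.48  1.99  0.    0.65  0.08] t 6.95
```

>>> servo_tool([
  [[0.002, -0.0055, 0.008], [0.8, -0.1, 0], 0.4],
  [[0, 0, 0.008], [0, 0, 0], 0.4],
  [[0, 0, 0.003], [0, 0, 0], 0.4],
  [[0, 0, 0], [0, 0, 0], 0.4],
])

```text
time: 7.35
position: [464.2, -72.4, 25.3]
orientation: [2.604, 1.75, 0.006]
wrist_force: [-0.5, -0.3, 0.0]
grip_width: 34.2
```

Run:
```python
from h import *
go([462,-72,19],-22.3)
```

```text
rot [ 0.3 -0.1  0.1]
turn 0.09 tilt 0.32 shift [-0.4 -2.2  6.3] pos [464.2 -72.4  25.3] F [-0.5 -0.3  0. ] w 34.2 J [-0.3   0.51  2.    0.    0.62  0.08] t 7.35
```

>>> servo_tool([
  [[-0.0004, -0.0022, 0.004], [0.3, 0, 0], 0.35],
  [[0, 0, 0.002], [0, 0, 0], 0.35],
  [[0, 0, 0.0005], [0, 0, 0], 0.3],
  [[0, 0, 0], [0, 0, 0], 0.3],
], newtons=20)

```text
time: 7.75
position: [462.1, -71.9, 18.4]
orientation: [-2.607, -1.752, -0.001]
wrist_force: [0.8, 0.4, -0.3]
grip_width: 25.5
```

>>> servo_tool([
  [[0, 0, 0], [0, 0, 0], 0.1],
  [[0, 0, 0], [0, 0, 0], 0.1],
  [[0, 0, 0], [0, 0, 0], 0.1],
  [[0, 0, 0], [0, 0, 0], 0.1],
], newtons=20)

```text
time: 8.15
position: [462.3, -72.0, 18.7]
orientation: [-2.607, -1.752, -0.002]
wrist_force: [0.1, -0.2, -0.0]
grip_width: 18.9
```

>>> servo_tool([
  [[0, 0, -0.02], [0, 0, 0], 0.1],
  [[0, 0, -0.04], [0, 0, 0], 0.1],
  [[0, 0, -0.045], [0, 0, 0], 0.1],
  [[0, 0, -0.045], [0, 0, 0], 0.1],
  [[0, 0, 0], [0, 0, 8], 0.1],
  [[0, 0, 0], [0, 0, 8], 0.1],
  [[0, 0, 0], [0, 0, 8], 0.1],
  [[0, 0, 0], [0, 0, 8], 0.1],
  [[0, 0, 0], [0, 0, 8], 0.1],
  [[0, 0, 0], [0, 0, 8], 0.1],
  [[0, 0, 0], [0, 0, 8], 0.1],
  [[0, 0, 0], [0, 0, 8], 0.1],
  [[0, 0, 0], [0, 0, 8], 0.1],
  [[0, 0, 0], [0, 0, 1.7], 0.1],
  [[0, 0, 0], [0, 0, 0], 0.1],
])

```text
time: 9.65
position: [460.7, -71.7, 175.6]
orientation: [-3.131, 0.246, -0.002]
wrist_force: [1.0, 0.7, 0.5]
grip_width: 19.1
```

Run:
```python
from h import *
go(rd(4,0,120),-96)
s=imaging.snapshot("wrist"); cv2.imwrite("pics/w3.png",s["pixels"][130:])
```

```text
rot [-0.  -0.1 -3. ]
turn -3.0 tilt 0.08 shift [ -12.6 -242.4   55.6] pos [460.7 -71.7 175.6] F [1.  0.7 0.5] w 19.1 J [-0.3   0.26  1.88  0.    1.01  1.42] t 9.65
```

View pics/w3.png

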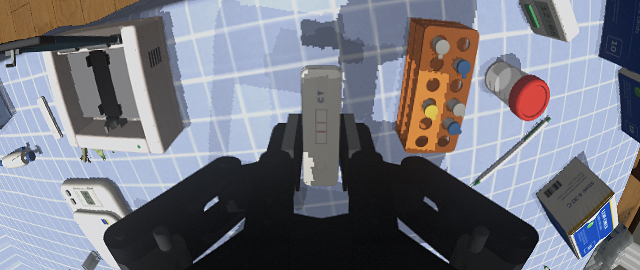

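The card is held straight between the pads, with its ends at rows 67 and 185 of the crop (column about 322). The cradle shows at (102,85). I measure the card's offset in the hand while moving to the reader.

```bash
cat >> h.py <<'E'
def wray(s,u,v,z):
    K,R,t=np.array(s["K"]),np.array(s["R"]),np.array(s["t"])
    a,b=u-K[0,2],v-K[1,2]; r=np.hypot(a,b); th=r/K[0,0]
    d=np.array([np.sin(th)*a/r,np.sin(th)*b/r,np.cos(th)])@R; c=-R.T@t
    return c+d*(z-c[2])/d[2]
def tool(p):
    o=env.get_obs(); return Ro.from_rotvec(o["orientation"]).as_matrix().T@(np.array(p)-o["position"])
def rectify(s,x,y,z,half=70,N=560):
    K,R,t=np.array(s["K"]),np.array(s["R"]),np.array(s["t"])
    k=np.linspace(half,-half,N); XX,YY=np.meshgrid(x+k,y+k,indexing="ij")
    Q=np.stack([XX,YY,np.full_like(XX,z)],-1)@R.T+t; rr=np.hypot(Q[...,0],Q[...,1]); tt=np.arctan2(rr,Q[...,2])*K[0,0]
    return cv2.remap(s["pixels"],(K[0,2]+tt*Q[...,0]/rr).astype(np.float32),(K[1,2]+tt*Q[...,1]/rr).astype(np.float32),1)
E
python3 - <<'E'
from h import *
s=imaging.snapshot("wrist"); z=env.get_obs()["position"][2]-11
for uv in((322,197),(322,314),(304,280),(340,280),(304,205),(340,205)): print(uv,np.round(tool(wray(s,*uv,z)),1))
E
```

```text
(322, 197) [35.6  1.7 11. ]
(322, 314) [-31.9   1.7  11. ]
(304, 280) [-9.2 -7.6 11. ]
(340, 280) [-9.3 11.  11. ]
(304, 205) [31.7 -6.7 11. ]
(340, 205) [31.7 10.  11. ]
```

>>> servo_tool([
  [[-0.0021, -0.0404, 0], [0, 0, -1], 0.1],
  [[-0.0021, -0.0404, 0], [0, 0, -1], 0.1],
  [[-0.0021, -0.0404, 0], [0, 0, -1], 0.1],
  [[-0.0021, -0.0404, 0], [0, 0, 0], 0.1],
  [[-0.0021, -0.0404, 0], [0, 0, 0], 0.1],
  [[-0.0021, -0.0404, 0], [0, 0, 0], 0.1],
  [[0, 0, 0], [0, 0, 0], 0.1],
  [[0, 0, 0], [0, 0, 0], 0.1],
])

```text
time: 10.55
position: [479.5, 178.0, 176.0]
orientation: [-3.138, 0.151, -0.009]
wrist_force: [0.4, -0.2, -0.8]
grip_width: 19.4
```

Run:
```python
from h import *
go(rd(4,0,90),-96)
s=imaging.snapshot("wrist"); c=rd(4,0,34)
o=np.hstack([rectify(s,c[0],c[1],40,70,400),cv2.resize(s["pixels"],(400,250),interpolation=3).repeat(1,0)[:250] if 0 else cv2.copyMakeBorder(cv2.resize(s["pixels"],(400,250)),0,150,0,0,cv2.BORDER_CONSTANT)])
cv2.imwrite("pics/m4.png",o)
```

```text
rot [-0.  -0.3  0.5]
turn 0.5 tilt 0.31 shift [-5.2  7.9 86. ] pos [479.5 178.  176. ] F [ 0.4 -0.2 -0.8] w 19.4 J [ 0.22  0.31  1.79 -0.    1.03  1.89] t 10.55
```

View pics/m4.png

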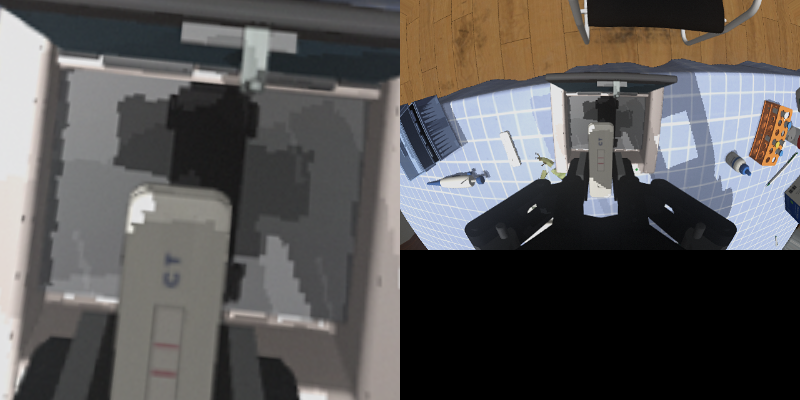

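Run:
```python
from h import *
s=imaging.snapshot("wrist"); R,t=np.array(s["R"]),np.array(s["t"])
print("cam in tool",np.round(tool(-R.T@t),1)); go(rd(3,0,66),-96)
print("cradle in tool",np.round(tool(rd(4,0,34)),1))
```

```text
cam in tool [  78.1    0.2 -124.7]
rot [-0.  -0.3  0.4]
turn 0.35 tilt 0.32 shift [ -6.5   6.9 110. ] pos [479.7 177.  176. ] F [ 0.4 -0.4  0.4] w 19.3 J [ 0.22  0.31  1.79 -0.    1.03  1.89] t 10.65
cradle in tool [ -6.3   7.  142. ]
```

The wrist camera sits 78 mm on the hatch side of the tool, so I turn the tool half a turn (the card may go either end first) to keep it clear of the open hatch.

>>> servo_tool([
  [[-0.03, 0.0035, -0.02], [0, 0, 0], 0.1],
  [[0, 0, 0], [0, 0, -8.5], 0.1],
  [[0, 0, 0], [0, 0, -8.5], 0.1],
  [[0, 0, 0], [0, 0, -8.5], 0.1],
  [[0, 0, 0], [0, 0, -8.5], 0.1],
  [[0, 0, 0], [0, 0, -8.5], 0.1],
  [[0, 0, 0], [0, 0, -8.5], 0.1],
  [[0, 0, 0], [0, 0, -8.5], 0.1],
  [[0, 0, 0], [0, 0, -8.5], 0.1],
  [[0, 0, 0], [0, 0, -8.5], 0.1],
  [[0, 0, 0], [0, 0, -8.5], 0.1],
  [[0, 0, 0], [0, 0, -8.5], 0.1],
  [[0, 0, 0], [0, 0, -8.5], 0.1],
  [[0, 0, 0], [0, 0, -8.5], 0.1],
  [[0, 0, 0], [0, 0, -8.5], 0.1],
  [[0, 0, 0], [0, 0, -8.5], 0.1],
  [[0, 0, 0], [0, 0, -8.5], 0.1],
  [[0, 0, 0], [0, 0, -8.5], 0.1],
  [[0, 0, 0], [0, 0, -8.5], 0.1],
  [[0, 0, 0], [0, 0, 0], 0.1],
])

```text
time: 12.65
position: [446.5, 143.2, 195.7]
orientation: [0.839, 3.027, -0.014]
wrist_force: [-0.4, -0.4, -0.3]
grip_width: 19.1
```

Run:
```python
from h import *
go(rd(4.5,0,100),84)
```

```text
rot [ -0.5   0.1 -25. ]
turn -25.0 tilt 0.5 shift [-24.5  30.1  95.7] pos [446.5 143.2 195.7] F [-0.4 -0.4 -0.3] w 19.1 J [ 0.17  0.23  1.85 -0.01  1.06 -0.86] t 12.65
```

>>> servo_tool([
  [[0, 0, 0], [-0.5, 0, -8.4], 0.1],
  [[0, 0, 0], [0, 0, -8.3], 0.1],
  [[0, 0, 0], [0, 0, -8.3], 0.1],
  [[-0.0245, 0.0301, 0], [0, 0, 0], 0.1],
  [[0, 0, 0.045], [0, 0, 0], 0.1],
  [[0, 0, 0.04], [0, 0, 0], 0.1],
  [[0, 0, 0.01], [0, 0, 0], 0.1],
  [[0, 0, 0], [0, 0, 0], 0.1],
])

```text
time: 13.45
position: [478.2, 162.9, 100.5]
orientation: [0.203, 3.127, -0.001]
wrist_force: [-0.0, -0.2, 0.3]
grip_width: 19.1
```

Run:
```python
from h import *
go(rd(4.5,0,70),84)
s=imaging.snapshot("wrist"); np.savez("w5.npz",**{k:s[k] for k in("pixels","z_map","K","R","t")})
cv2.imwrite("pics/w5.png",cv2.resize(s["pixels"][180:340,220:420],(800,640))[:600])
```

```text
rot [-0.   0.4 -1.4]
turn -1.44 tilt 0.45 shift [ 5.   7.2 30.5] pos [478.2 162.9 100.5] F [-0.  -0.2  0.3] w 19.1 J [ 0.19  0.41  1.88 -0.    0.84 -1.24] t 13.45
```

View pics/w5.png

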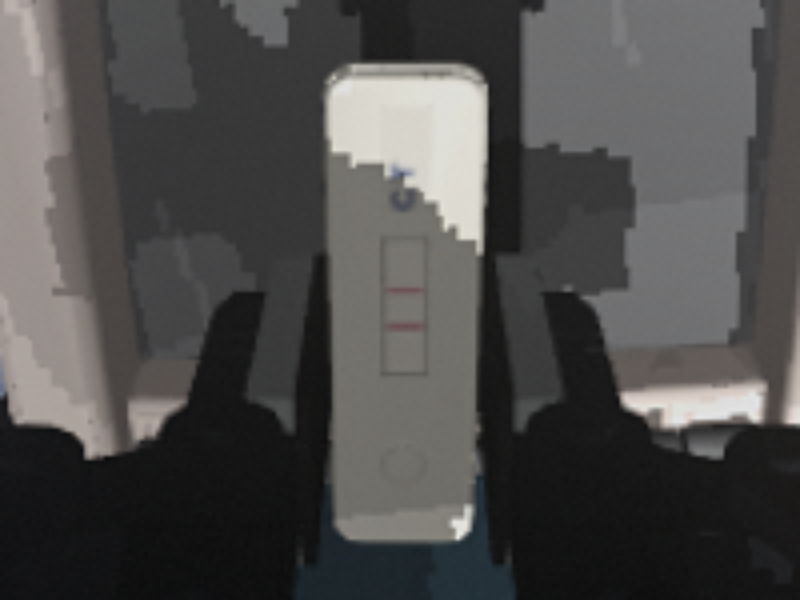

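The view shows the card (columns 325–487) about 7 mm to the left of the dark slot (columns 360–525). That matches the computed correction, so I apply it and go lower.

>>> servo_tool([
  [[0.005, 0.0072, 0.008], [0, 0.4, -1.4], 0.1],
  [[0, 0, 0.012], [0, 0, 0], 0.1],
  [[0, 0, 0.008], [0, 0, 0], 0.1],
  [[0, 0, 0], [0, 0, 0], 0.1],
])

```text
time: 13.9
position: [477.0, 171.6, 75.2]
orientation: [0.165, 3.129, 0.002]
wrist_force: [-1.0, -0.5, -0.2]
grip_width: 18.9
```

Run:
```python
from h import *
go(rd(4.5,0,60),84)
s=imaging.snapshot("wrist"); np.savez("w6.npz",**{k:s[k] for k in("pixels","z_map","K","R","t")})
c=rd(4,0,34); g=rectify(s,c[0],c[1],39.5,60,600)
M=cv2.getRotationMatrix2D((300,300),-6,1); 
g=cv2.warpAffine(g,cv2.getRotationMatrix2D((299.5,299.5),6,1),(600,600)); cv2.imwrite("pics/r6.png",cv2.convertScaleAbs(g,alpha=1.8,beta=15))
```

```text
rot [ 0.1  0.5 -0.1]
turn -0.05 tilt 0.47 shift [ 2.9 -1.3 15.2] pos [477.  171.6  75.2] F [-1.  -0.5 -0.2] w 18.9 J [ 0.21  0.46  1.89 -0.    0.78 -1.26] t 13.9
```

View pics/r6.png

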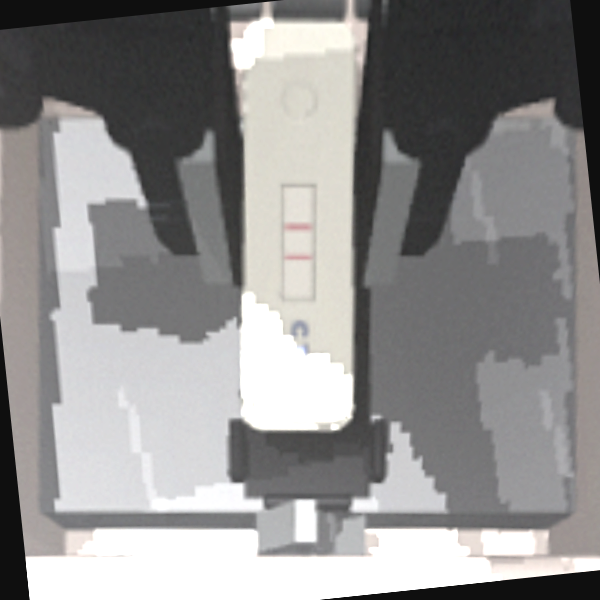

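Run:
```python
from h import *
s=dict(np.load("w6.npz")); o=env.get_obs(); p=o["position"]; 
def rot(z,c,ang):
    g=rectify(s,c[0],c[1],z,60,600); return cv2.warpAffine(g,cv2.getRotationMatrix2D((299.5,299.5),6,1),(600,600))
a=rot(p[2]-11,p,6)   # card plane, centred at TCP
b=rot(39.5,p,6)      # guide plane, centred at TCP
for n,g,rows in(("card",a,(250,300,350,400)),("guide",b,(430,445,460))):
    gg=cv2.cvtColor(g,cv2.COLOR_BGR2GRAY).astype(int)
    for r in rows: print(n,r,[ (int(c),int(gg[r,c])) for c in range(215,405,6)])
gg=cv2.cvtColor(a,cv2.COLOR_BGR2GRAY).astype(int); print("card col295",[(r,int(gg[r,295])) for r in list(range(90,150,5))+list(range(440,520,5))])
gg=cv2.cvtColor(b,cv2.COLOR_BGR2GRAY).astype(int); print("guide col320",[(r,int(gg[r,320])) for r in range(440,540,4)])
```

```text
card 250 [(215, 23), (221, 38), (227, 78), (233, 58), (239, 24), (245, 20), (251, 22), (257, 28), (263, 113), (269, 111), (275, 111), (281, 111), (287, 111), (293, 111), (299, 112), (305, 111), (311, 112), (317, 111), (323, 112), (329, 113), (335, 113), (341, 113), (347, 114), (353, 41), (359, 20), (365, 20), (371, 21), (377, 57), (383, 78), (389, 31), (395, 20), (401, 20)]
card 300 [(215, 60), (221, 60), (227, 59), (233, 60), (239, 49), (245, 26), (251, 24), (257, 40), (263, 114), (269, 112), (275, 114), (281, 112), (287, 113), (293, 106), (299, 115), (305, 116), (311, 118), (317, 104), (323, 114), (329, 112), (335, 113), (341, 114), (347, 113), (353, 35), (359, 22), (365, 21), (371, 45), (377, 58), (383, 58), (389, 58), (395, 58), (401, 25)]
card 350 [(215, 55), (221, 56), (227, 65), (233, 65), (239, 63), (245, 58), (251, 26), (257, 49), (263, 115), (269, 114), (275, 113), (281, 114), (287, 115), (293, 109), (299, 118), (305, 117), (311, 118), (317, 102), (323, 115), (329, 114), (335, 114), (341, 113), (347, 113), (353, 39), (359, 27), (365, 58), (371, 60), (377, 59), (383, 59), (3
[... 1468 characters left out ...]
5, 36), (371, 31), (377, 33), (383, 39), (389, 34), (395, 63), (401, 105)]
card col295 [(90, 36), (95, 34), (100, 41), (105, 61), (110, 65), (115, 57), (120, 54), (125, 49), (130, 44), (135, 38), (140, 56), (145, 119), (440, 213), (445, 212), (450, 214), (455, 213), (460, 216), (465, 222), (470, 222), (475, 220), (480, 162), (485, 163), (490, 42), (495, 35), (500, 36), (505, 35), (510, 45), (515, 44)]
guide col320 [(440, 143), (444, 154), (448, 95), (452, 33), (456, 34), (460, 34), (464, 34), (468, 34), (472, 35), (476, 37), (480, 44), (484, 51), (488, 50), (492, 51), (496, 51), (500, 51), (504, 54), (508, 53), (512, 46), (516, 57), (520, 121), (524, 123), (528, 124), (532, 134), (536, 135)]
```

Run:
```python
from h import *
s=dict(np.load("w6.npz")); K,R,t=s["K"],s["R"],s["t"]
v,u=np.mgrid[:400,:640]; a=u-K[0,2]; b=v-K[1,2]; r=np.hypot(a,b)+1e-9; th=r/K[0,0]
z=s["z_map"]; f=np.tan(th)/r
c=np.stack([a*f*z,b*f*z,z],-1); P=(c-t)@R; ok=(z>0)&(th<1.2)
A=np.radians(YAW); ex=np.array([np.cos(A),np.sin(A)]); ey=np.array([-np.sin(A),np.cos(A)])
d=P[...,:2]-rd(4,0,0)[:2]; X=d@ex; Y=d@ey; Z=P[...,2]
for lo,hi in((-13,-9),(-9,-5),(-5,3),(3,7)):
    print("y",lo,hi)
    for x in np.arange(-50,-24,1.):
        m=ok&(Y>lo)&(Y<hi)&(abs(X-x)<.6)
        if m.any(): print("  ",x,m.sum(),np.round(np.median(Z[m]),1),end=";")
    print()
m=ok&(X>-30)&(X<-28)
print("cross x -29");
for y in np.arange(-24,22,1.):
    q=ok&(abs(X+27)<2)&(abs(Y-y)<.6)
    if q.any(): print(y,np.round(np.median(Z[q]),1),end="; ")
```

```text
y -13 -9
   -50.0 16 35.5;   -49.0 17 35.5;   -48.0 16 35.8;   -47.0 16 35.4;   -46.0 18 35.3;   -45.0 17 35.8;   -44.0 15 35.2;   -43.0 17 34.7;   -42.0 4 33.8;   -41.0 28 33.0;   -40.0 17 37.1;   -39.0 12 36.1;   -38.0 10 33.1;   -37.0 15 33.4;   -36.0 15 33.4;   -35.0 16 33.2;   -34.0 13 33.4;   -33.0 15 33.2;   -32.0 20 33.4;   -31.0 13 33.6;   -30.0 14 33.5;   -29.0 14 33.8;   -28.0 22 33.7;   -27.0 17 33.3;   -26.0 19 34.0;   -25.0 22 33.6;
y -9 -5
   -50.0 13 39.2;   -49.0 16 37.8;   -48.0 17 37.9;   -47.0 17 38.3;   -46.0 15 38.5;   -45.0 15 38.3;   -44.0 16 38.4;   -43.0 11 37.9;   -42.0 7 37.7;   -41.0 36 37.4;   -40.0 17 38.8;   -39.0 12 38.4;   -38.0 1 36.1;   -37.0 12 33.6;   -36.0 18 33.4;   -35.0 15 33.6;   -34.0 14 33.6;   -33.0 15 33.1;   -32.0 20 34.2;   -31.0 44 58.0;   -30.0 42 59.3;   -29.0 34 60.4;   -28.0 33 60.9;   -27.0 36 47.5;   -26.0 38 60.7;   -25.0 31 60.6;
y -5 3
   -50.0 62 45.7;   -49.0 53 50.0;   -48.0 39 51.1;   -47.0 36 51.2;   -46.0 39 51.0;   -45.0 33 51.1;   -44.0 36 51.3;   -43.0 29 51.0;   -42.0 1 38.5;   -41.0 8 38.2;   -40.0 16 38.8;   -39.0
[... 515 characters left out ...]
5 33.3;   -34.0 16 32.9;   -33.0 17 33.1;   -32.0 39 56.6;   -31.0 47 59.5;   -30.0 33 60.5;   -29.0 34 60.7;   -28.0 31 60.9;   -27.0 31 60.8;   -26.0 33 60.9;   -25.0 30 61.0;
cross x -29
-24.0 33.1; -23.0 33.4; -22.0 32.7; -21.0 33.1; -20.0 32.9; -19.0 33.2; -18.0 37.5; -17.0 38.4; -16.0 38.8; -15.0 37.4; -14.0 33.4; -13.0 33.2; -12.0 33.3; -11.0 33.5; -10.0 34.0; -9.0 45.8; -8.0 61.2; -7.0 61.2; -6.0 60.3; -5.0 34.4; -4.0 60.1; -3.0 60.3; -2.0 61.3; -1.0 61.3; 0.0 60.7; 1.0 61.0; 2.0 61.2; 3.0 60.5; 4.0 60.8; 5.0 60.8; 6.0 61.0; 7.0 60.9; 8.0 60.8; 9.0 60.9; 10.0 60.6; 11.0 33.7; 12.0 38.2; 13.0 38.7; 14.0 38.5; 15.0 32.7; 16.0 33.1; 17.0 32.8; 18.0 33.0; 19.0 33.2; 20.0 33.1; 21.0 33.1;
```

The depth picture shows the guides clearly: side guide inner faces at y −14.5 and +11.5, front guide inner face at x −38. That gives 3 mm of play on each side. The card needs about −1.8 mm in y and −2.6 mm in x. Lowering.

>>> servo_tool([
  [[0.0026, -0.0018, 0.002], [0.1, 0.5, -0.1], 0.1],
  [[0, 0, 0.005], [0, 0, 0], 0.1],
  [[0, 0, 0.004], [0, 0, 0], 0.1],
  [[0, 0, 0], [0, 0, 0], 0.1],
])

```text
time: 14.35
position: [474.9, 170.1, 64.4]
orientation: [0.163, 3.137, 0.001]
wrist_force: [0.4, -0.5, 0.1]
grip_width: 19.4
```

```bash
cat >> h.py <<'E'
def wcloud(s):
    K,R,t=np.array(s["K"]),np.array(s["R"]),np.array(s["t"])
    v,u=np.mgrid[:400,:640]; a=u-K[0,2]; b=v-K[1,2]; r=np.hypot(a,b)+1e-9; th=r/K[0,0]
    z=s["z_map"]; f=np.tan(th)/r
    P=(np.stack([a*f*z,b*f*z,z],-1)-t)@R; ok=(z>0)&(th<1.2)
    A=np.radians(YAW); d=P[...,:2]-rd(4,0,0)[:2]
    return d@[np.cos(A),np.sin(A)],d@[-np.sin(A),np.cos(A)],P[...,2],ok
def prof(s,xs=-27,ys=0):
    X,Y,Z,ok=wcloud(s)
    print("across:",*[f"{y:.0f}:{np.median(Z[q]):.0f}" for y in np.arange(-21,19,1.) if (q:=ok&(abs(X-xs)<2.5)&(abs(Y-y)<.6)).any()])
    print("along:",*[f"{x:.0f}:{np.median(Z[q]):.0f}" for x in np.arange(-45,45,1.) if (q:=ok&(abs(Y-ys)<3)&(abs(X-x)<.6)).any()])
E
python3 - <<'E'
from h import *
o=go(rd(4,0,52.6),84); s=imaging.snapshot("wrist"); prof(s)
E
```

```text
rot [0. 0. 0.]
turn 0.05 tilt 0.04 shift [ 1.4  0.4 11.8] pos [474.9 170.1  64.4] F [ 0.4 -0.5  0.1] w 19.4 J [ 0.21  0.47  1.9   0.    0.77 -1.26] t 14.35
across: -21:33 -20:33 -19:33 -18:33 -17:38 -16:39 -15:38 -14:34 -13:33 -12:34 -11:48 -10:51 -9:51 -8:51 -7:51 -6:51 -5:51 -4:51 -3:51 -2:51 -1:51 0:51 1:51 2:51 3:51 4:51 5:51 6:51 7:51 8:51 9:34 10:33 11:35 12:38 13:39 14:38 15:33 16:33 17:33 18:33
along: -45:51 -44:51 -43:51 -40:39 -39:38 -38:38 -37:33 -36:33 -35:34 -34:46 -33:49 -32:50 -31:50 -30:51 -29:51 -28:51 -27:51 -26:51 -25:51 -24:51 -23:51 -22:51 -21:51 -20:51 -19:51 -18:51 -17:51 -16:51 -15:51 -14:50 -13:51 -12:51 -11:134 -10:133 -9:129 -8:51 -7:51 -6:51 -5:51 -4:51 -3:51 -2:51 -1:51 0:51 1:51 2:51 3:51 4:51 5:51 6:51 7:51 8:51 9:51 10:51 11:51 12:51 13:51 14:51 15:51 16:51 17:51 18:51 19:51 20:51 21:51 22:51 23:51 24:51 25:51 26:51 27:51 28:51 29:51 30:51 31:51 32:51 33:51 34:51 35:51 36:50 41:45 42:45 43:46 44:46
```

Centred across (card −11.3…8.5 in guides −14.2…11.2) and within about 1 mm along. Lowering to the floor.

>>> servo_tool([
  [[0.0005, 0, 0.004], [0, 0, 0], 0.1],
  [[0, 0, 0.004], [0, 0, 0], 0.1],
  [[0, 0, 0.002], [0, 0, 0], 0.1],
  [[0, 0, 0.001], [0, 0, 0], 0.1],
])

```text
time: 14.8
position: [474.8, 170.2, 52.9]
orientation: [0.163, 3.136, 0.001]
wrist_force: [-0.6, -1.0, -0.1]
grip_width: 19.1
```

>>> servo_tool([
  [[0, 0, 0.0005], [0, 0, 0], 0.1],
  [[0, 0, 0], [0, 0, 0], 0.1],
])

```text
time: 15.0
position: [474.7, 170.2, 52.5]
orientation: [0.163, 3.136, 0.001]
wrist_force: [-1.4, 0.3, 0.3]
grip_width: 19.2
```

>>> servo_tool([
  [[0, 0, 0], [0, 0, 0], 0.27],
  [[0, 0, 0], [0, 0, 0], 0.35],
  [[0, 0, 0], [0, 0, 0], 0.4],
  [[0, 0, -0.008], [0, 0, 0], 0.4],
  [[0, 0, -0.03], [0, 0, 0], 0.4],
  [[0, 0, -0.04], [0, 0, 0], 0.4],
  [[0.01, 0, -0.03], [0, 0, 0], 0.4],
  [[0, 0, 0], [0, 0, 0], 0.4],
])

```text
time: 15.8
position: [464.0, 171.1, 165.3]
orientation: [-0.163, -3.136, -0.0]
wrist_force: [0.3, -0.4, 0.3]
grip_width: 33.7
```

Run:
```python
from h import *
o=go(rd(-46,0,170),84); s=imaging.snapshot("wrist"); prof(s,-27,-1);prof(s,27,-1)
c=rd(4,0,34); g=rectify(s,c[0],c[1],40,60,500)
cv2.imwrite("pics/r7.png",cv2.convertScaleAbs(g,alpha=1.6,beta=15))
```

```text
rot [ 0.  -0.1  0. ]
turn 0.03 tilt 0.07 shift [40.6  0.6 -4.7] pos [464.  171.1 165.3] F [ 0.3 -0.4  0.3] w 33.7 J [ 0.21  0.31  1.83  0.    1.   -1.25] t 15.8
across: -21:232 -20:231 -19:231 -18:231 -17:231 -16:233 -15:233 -14:236 -13:238 -12:241 -11:243 -10:245 -9:247 -8:39 -7:39 -6:39 -5:39 -4:40 -3:39 -2:39 -1:39 0:39 1:39 2:39 3:39 4:39 5:39 6:246 7:245 8:243 9:241 10:237 11:235 12:233 13:231 14:232 15:231 16:231 17:232 18:230
along: -45:51 -44:52 -43:50 -41:38 -40:38 -39:38 -38:39 -37:34 -36:33 -35:33 -34:35 -33:38 -32:39 -31:38 -30:39 -29:39 -28:39 -27:39 -26:39 -25:39 -24:40 -23:40 -22:235 -21:234 -20:232 -19:222 -18:39 -17:39 -16:39 -15:39 -14:39 -13:39 -12:39 -11:39 -10:38 -9:39 -8:39 -7:39 -6:39 -5:39 -4:39 -3:39 -2:38 -1:39 0:39 1:39 2:39 3:39 4:39 5:39 6:39 7:39 8:39 9:38 10:38 11:39 12:39 13:40 14:39 15:39 16:39 17:39 18:39 19:39 20:39 21:39 22:39 23:39 24:39 25:39 26:39 27:39 28:39 29:39 30:39 31:39 32:39 33:39 34:40 35:39 36:39 37:38 38:38 39:38 40:39 41:41 42:42 43:46 44:47
across: -21:33 -20:33 -19:33 -18:33 -17:38 -16:38 -15:38 -14:33 -13:34 -12:33 -11:39 -10:39 -9:39 -8:39 -7:39 -6:39 -5:39 -4:39 -3:39 -2:39 -1:40 0:39 1:39 2:39 3:39 4:39 5:39 6:38 7:39 8:39 9:33 10:33 11:34 12:38 13:39 14:38 15:33 16:33 17:33 18:33
along: -45:51 -44:52 -43:50 -41:38 -40:38 -39:38 -38:39 -37:34 -36:33 -35:33 -34:35 -33:38 -32:39 -31:38 -30:39 -29:39 -28:39 -27:39 -26:39 -25:39 -24:40 -23:40 -22:235 -21:234 -20:232 -19:222 -18:39 -17:39 -16:39 -15:39 -14:39 -13:39 -12:39 -11:39 -10:38 -9:39 -8:39 -7:39 -6:39 -5:39 -4:39 -3:39 -2:38 -1:39 0:39 1:39 2:39 3:39 4:39 5:39 6:39 7:39 8:39 9:38 10:38 11:39 12:39 13:40 14:39 15:39 16:39 17:39 18:39 19:39 20:39 21:39 22:39 23:39 24:39 25:39 26:39 27:39 28:39 29:39 30:39 31:39 32:39 33:39 34:40 35:39 36:39 37:38 38:38 39:38 40:39 41:41 42:42 43:46 44:47
```

View pics/r7.png

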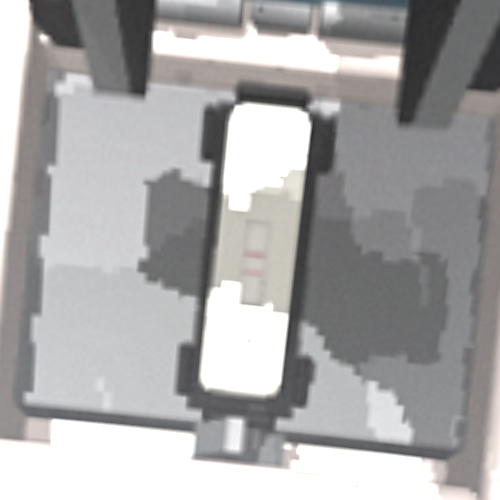

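The card lies flat in the cradle: top level at 39 all along, card (215–305, 105–395) inside the four guides and both end guides. Before reaching behind the hatch I check its outline and what stands behind it.

Run:
```python
from h import *
s=imaging.snapshot("top"); P=cloud(s); X,Y,Z=P[...,0],P[...,1],P[...,2]
for x in range(500,680,10):
    m=(abs(X-x)<5)&(Y>70)&(Y<260); print(x,m.sum(),np.round(np.nanmax(Z[m]),0) if m.any() else None,end="; ")
print()
go(rd(-30,0,205),84); go(rd(103,0,205),84)
# path table: phi, TCP reader x, TCP z
for ph in (90,80,70,60,50,40,30,20,10,4):
    p=np.radians(ph); r=88+11*(1-ph/90); print(ph,np.round([56-r*np.cos(p)+4*np.sin(p)+11,55+r*np.sin(p)+4*np.cos(p)+17],0))
```

```text
500 484 563.0; 510 303 557.0; 520 208 543.0; 530 189 130.0; 540 138 159.0; 550 17 158.0; 560 0 None; 570 0 None; 580 0 None; 590 0 None; 600 0 None; 610 0 None; 620 0 None; 630 0 None; 640 0 None; 650 0 None; 660 0 None; 670 19 -294.0; 
rot [-0.  -0.2  0. ]
turn 0.03 tilt 0.22 shift [ 24.2   1.  -42.5] pos [463.6 170.7 162.5] F [ 0.3 -0.2  0.6] w 34.2 J [ 0.21  0.31  1.83  0.    1.   -1.25] t 15.9
rot [-0.  -0.2  0. ]
turn 0.03 tilt 0.22 shift [-108.8    1.   -42.5] pos [463.6 170.7 162.5] F [ 0.3 -0.2  0.6] w 34.2 J [ 0.21  0.31  1.83  0.    1.   -1.25] t 15.9
90 [ 71. 160.]
80 [ 55. 161.]
70 [ 40. 158.]
60 [ 25. 153.]
50 [ 10. 146.]
40 [ -3. 136.]
30 [-14. 123.]
20 [-22. 109.]
10 [-29.  93.]
4 [-31.  83.]
```

>>> servo_tool([
  [[0, 0.001, -0.03], [0, 0, 0], 0],
  [[0, 0, -0.02], [0, 0, 0], 0],
  [[-0.03, 0, 0], [0, 0, 0], 0],
  [[-0.03, 0, 0], [0, 0, 0], 0],
  [[-0.03, 0, 0], [0, 0, 0], 0],
  [[-0.02, 0, 0], [0, 0, 0], 0],
  [[0, 0, 0], [0, 0, 0], 0],
])

```text
time: 16.6
position: [571.8, 158.4, 203.0]
orientation: [-0.162, -3.118, 0.007]
wrist_force: [-0.3, -0.4, -0.1]
grip_width: -0.2
```

Run:
```python
from h import *
go(rd(103,0,155),84)
```

```text
rot [-0.3 -1.1  0.1]
turn 0.06 tilt 1.16 shift [ 0.   1.9 48. ] pos [571.8 158.4 203. ] F [-0.3 -0.4 -0.1] w -0.2 J [ 0.15  0.4   1.56 -0.    1.2  -1.31] t 16.6
```

>>> servo_tool([
  [[0, 0.002, 0.02], [-0.3, -1.1, 0], 0],
  [[0, 0, 0.025], [0, 0, 0], 0],
  [[0, 0, 0.003], [0, 0, 0], 0],
  [[0.008, 0, 0], [0, 0, 0], 0],
  [[0.008, 0, 0], [0, 0, 0], 0],
  [[0.008, 0, 0], [0, 0, 0], 0],
])

```text
time: 17.2
position: [547.3, 162.1, 151.9]
orientation: [0.164, 3.136, -0.003]
wrist_force: [4.3, -1.8, -3.5]
grip_width: 0.0
```

Run:
```python
from h import *
go(rd(71,0,157),84)
```

```text
rot [-0.1  0.1  0. ]
turn 0.03 tilt 0.14 shift [ 7.3  0.8 -5.1] pos [547.3 162.1 151.9] F [ 4.3 -1.8 -3.5] w 0.0 J [ 0.17  0.42  1.68 -0.    1.04 -1.3 ] t 17.2
```

In contact, pushing with about 4–5 N. I follow the arc.

>>> servo_tool([
  [[0.0075, 0.0008, -0.004], [0, 0, 0], 0],
  [[0.008, 0, -0.002], [0, 0, 0], 0],
  [[0.008, 0, 0], [0, 0, 0], 0],
  [[0.008, 0, 0.001], [0, 0, 0], 0],
  [[0.008, 0, 0.002], [0, 0, 0], 0],
  [[0.008, 0, 0.002], [0, 0, 0], 0],
])

```text
time: 17.8
position: [505.6, 169.1, 161.2]
orientation: [0.16, 3.111, 0.002]
wrist_force: [4.7, -0.4, -1.0]
grip_width: -0.0
```

Run:
```python
from h import *
go(rd(25,0,153),84)
```

```text
rot [0.1 1.5 0.1]
turn 0.11 tilt 1.51 shift [11.1 -1.8  8.2] pos [505.6 169.1 161.2] F [ 4.7 -0.4 -1. ] w -0.0 J [ 0.2   0.35  1.77 -0.01  0.99 -1.27] t 17.8
```

>>> servo_tool([
  [[0.006, -0.0018, 0.005], [0, 1.5, 0], 0],
  [[0.006, 0, 0.004], [0, 0, 0], 0],
  [[0.007, 0, 0.004], [0, 0, 0], 0],
  [[0.007, 0, 0.005], [0, 0, 0], 0],
  [[0.007, 0, 0.005], [0, 0, 0], 0],
])

```text
time: 18.3
position: [473.7, 171.6, 141.4]
orientation: [0.16, 3.128, 0.008]
wrist_force: [5.1, -1.2, 0.5]
grip_width: -0.1
```

Run:
```python
from h import *
go(rd(-3,0,136),84)
```

```text
rot [0.3 0.5 0.1]
turn 0.14 tilt 0.58 shift [ 7.1 -0.9  5.4] pos [473.7 171.6 141.4] F [ 5.1 -1.2  0.5] w -0.1 J [ 0.21  0.35  1.84  0.    0.94 -1.26] t 18.3
```

>>> servo_tool([
  [[0.005, -0.0009, 0.005], [0.3, 0.5, 0], 0],
  [[0.005, 0, 0.005], [0, 0, 0], 0],
  [[0.004, 0, 0.006], [0, 0, 0], 0],
  [[0.004, 0, 0.006], [0, 0, 0], 0],
  [[0.003, 0, 0.006], [0, 0, 0], 0],
  [[0.003, 0, 0.006], [0, 0, 0], 0],
])

```text
time: 18.9
position: [447.0, 174.0, 103.9]
orientation: [-0.161, -3.136, -0.001]
wrist_force: [4.4, -0.9, 2.5]
grip_width: -0.0
```

Run:
```python
from h import *
go(rd(-29,0,93),84)
```

```text
rot [ 0.  -0.1  0.1]
turn 0.14 tilt 0.07 shift [ 6.4 -0.6 10.9] pos [447.  174.  103.9] F [ 4.4 -0.9  2.5] w -0.0 J [ 0.23  0.38  1.92  0.    0.84 -1.24] t 18.9
```

>>> servo_tool([
  [[0.003, -0.0006, 0.006], [0, 0, 0], 0],
  [[0.003, 0, 0.005], [0, 0, 0], 0],
  [[0.002, 0, 0.005], [0, 0, 0], 0],
  [[0.001, 0, 0.004], [0, 0, 0], 0],
  [[0, 0, 0.004], [0, 0, 0], 0],
])

```text
time: 19.4
position: [436.1, 174.3, 77.3]
orientation: [-0.161, -3.134, -0.0]
wrist_force: [2.1, -0.3, 3.5]
grip_width: -0.1
```

Run:
```python
from h import *
go(rd(-32,0,70),84)
```

```text
rot [ 0.  -0.2  0.1]
turn 0.12 tilt 0.18 shift [-1.6  0.3  7.3] pos [436.1 174.3  77.3] F [ 2.1 -0.3  3.5] w -0.1 J [ 0.23  0.42  1.96  0.    0.76 -1.24] t 19.4
```

>>> servo_tool([
  [[-0.001, 0, 0.002], [0, 0, 0], 0],
  [[0, 0, 0.002], [0, 0, 0], 0],
  [[0, 0, 0.0015], [0, 0, 0], 0],
  [[0, 0, 0.001], [0, 0, 0], 0],
])

```text
time: 19.8
position: [435.9, 174.3, 69.8]
orientation: [-0.161, -3.132, -0.0]
wrist_force: [1.5, 1.1, 5.3]
grip_width: 0.3
```

>>> servo_tool([
  [[0, 0, 0.0008], [0, 0, 0], 0],
])

```text
time: 19.9
position: [435.9, 174.3, 69.1]
orientation: [-0.161, -3.132, -0.0]
wrist_force: [0.4, 0.1, 12.9]
grip_width: 0.2
```

Past 8 N (12.9 N). I let go gently.

>>> servo_tool([
  [[0, 0, -0.003], [0, 0, 0], 0],
  [[0, 0, -0.005], [0, 0, 0], 0],
  [[0, 0, -0.005], [0, 0, 0], 0],
  [[0, 0, 0], [0, 0, 0], 0],
])

```text
time: 20.3
position: [433.0, 173.5, 82.1]
orientation: [-0.161, -3.126, 0.003]
wrist_force: [-0.1, -0.5, 0.6]
grip_width: 0.0
```

>>> servo_tool([
  [[0, 0, -0.03], [0, 0, 0], 0],
  [[0, 0, -0.04], [0, 0, 0], 0],
  [[0, 0, -0.045], [0, 0, 0], 0],
  [[0.01, 0.04, -0.04], [0, 0, 0], 0],
  [[0, 0.04, 0], [0, 0, 0], 0],
  [[0, 0.04, 0], [0, 0, 0], 0],
  [[0, 0.04, 0], [0, 0, 0], 0],
  [[0, 0.04, 0], [0, 0, 0], 0],
  [[0, 0, 0], [0, 0, 0], 0],
  [[0, 0, 0], [0, 0, 0], 0],
])

```text
time: 21.3
position: [441.2, 373.0, 235.4]
orientation: [-0.165, -3.115, 0.008]
wrist_force: [0.4, -0.9, -1.1]
grip_width: -0.2
```

Run:
```python
from h import *
s=imaging.snapshot("top"); P=cloud(s); X,Y,Z=P[...,0],P[...,1],P[...,2]; cv2.imwrite("pics/t9.png",cv2.resize(s["pixels"][140:260,170:490],(800,300)))
for n,x in(("pad",-32),("back",40)):
    p=rd(x,25 if x>0 else 0,0); m=np.hypot(X-p[0],Y-p[1])<8; print(n,np.round(np.nanmedian(Z[m]),1))
for n,x,y in(("cup",406,-257),("drop",356,-90)):
    m=(abs(X-x)<30)&(abs(Y-y)<30)&(Z>(60 if n=="cup" else 25)); print(n,np.round(cv2.minAreaRect(P[m][:,:2].astype(np.float32))[0],1))
go(rd(0,0,200),84)
```

```text
pad 59.6
back 58.2
cup [ 404.1 -266.7]
drop [365.4 -80.8]
rot [-0.3 -1.2 -0.1]
turn -0.1 tilt 1.28 shift [ -49.2 -197.8   35.5] pos [441.3 373.  235.5] F [-0.3  0.1 -1.2] w -0.2 J [ 0.58  0.35  1.56  0.01  1.25 -0.89] t 21.35
```

View pics/t9.png

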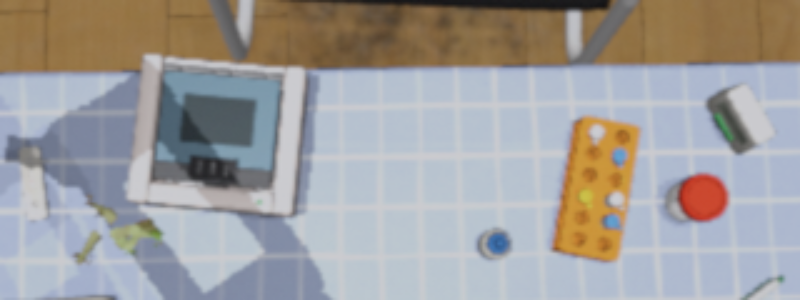

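The hatch is shut and level ((215,125) in the view). The cup (700,197) and dropper (495,243) are where they stood, and card A is gone from the table. Handing in.

```bash
python3 -c "
from h import *
print(hand_in())"
```

```text
the job is handed in; nothing more can be done
None
```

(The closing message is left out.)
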